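# Close the coffee tin with its double lid, then lift the outer lid alone

## Robot

A 6-joint arm with a two-finger parallel gripper is mounted at the origin on a cart in front of the work surface, level with it; the furniture and walls round the work are solid. World frame = base frame: x ahead of the robot, y to its left, z up, the work surface at z = 0. Lengths are in m, angles in rad, forces in N, time in s.
With the tool pointing down it reaches from about 0.25 to 0.775 m from the base axis. Payload 4 kg.
Tool frame: the origin (TCP) lies on the centre line of the jaws, within the pads' length; the fingertips stand 14 mm ahead of it and the grasp point (between the pads) lies 5 mm behind it; z points along the fingers, y is the line along which they close (so a half turn about z gives the same grasp; the last joint's range is limited). The gripper opens to 85 mm and grips with 20 to 120 N. Pads are 22 mm wide; open, the fingers measure 114 mm over their backs; the gripper's body (76 mm by 85 mm) begins 54 mm behind the grasp point. The pads swing forward as they close: fully open they stand 13 mm farther back than shut.
Start: joints at [1.071, 0.087, 1.371, -0, 1.684, -0.103], TCP at [0.213, 0.507, 0.245] pointing down, gripper open.
Joint ranges: [-3.1, 3.1], [-0.76, 2.03], [0.27, 2.55], [-1.08, 4.22], [0.17, 2.65], [-2.57, 2.57]. Speed limits (rad/s): [2.79, 2.79, 3.14, 3.14, 3.14, 3.14].

## Interface

Orientations are given as a rotation vector (axis times angle).
In Python, from plant import sense, get_image, job gives the robot as it stands.
- The arm moves only by the tool carry_out, never from a script. Its argument "plan" is a list of rows, each a list of 3 entries, a list of its own where there are three numbers: the shift along the tool's x, y, z as a fraction of full scale, then the turn, a rotation vector about the tool's x, y, z as a fraction of full scale, then the closure, from -1 (fully open) to 1 (shut). In form: [[[x, y, z], [rx, ry, rz], gripper], ...]. A call has 1 to 12 rows; each row shifts and turns the commanded pose from where the row before left it, along the tool's axes as they then stand; what a row does not reach is not made up. Full scale, the value 1, is 0.3 m for a shift and 4 degrees for a turn. A row lasts 1/10 s, in which the tool goes at most 50 mm and 8.59 degrees, less where a joint would pass 70% of its speed; a pose out of reach is approached as far as the arm can. A call with a number of a shift or a turn outside -1 to 1 is refused whole. A call with a gripper value outside its range is refused whole. The fingers move at their own pace and stop on an object; the grip force is fixed at half the most. Time passes only in rows, so rows that do not move let the fingers close. It gives the time, the measured TCP pose, the force, the opening and the grip force at its end, in the units of the state.
- sense(): the state, without advancing time (a new reading comes with each control period).
- get_image(name): name is "scene" or "side" or "wrist"; returns a dict with "img" (384x512x3 uint8, red, green, blue), "fovy" (degrees; the focal length in pixels is half the picture's height over the tangent of half this angle, whatever the lens; pixels are square), "cx", "cy" (the principal point, pixels), "eye" and "attitude" of the camera in the world. Camera axes: x right, y up, looking along -z (the intrinsics and any distortion apply to the point x, -y, -z); pixel columns grow to the right and rows downward; lengths in m; the calibration is good to about 2 mm. A picture is of the moment at which its call begins. There is no depth.
- job.job_done(): hands the job in; it is judged then, once.
The state is a dict: "t": time; "q": joint angles; "qd": joint speeds; "effort": joint torques, N m; "ee_pos": TCP position; "eef_rot": TCP orientation; "force": force on the tool from outside, world axes, zero at the start; "torque": the same for the moment, N m; "width": finger opening in m; "gripper_force": force on a finger pad.
Only numpy, scipy, OpenCV 4.12 (cv2) and the standard library are available. Lean on these libraries where they do the work, as an engineer would, in place of code of your own. Each camera call takes 0.05 s, during which the arm holds its last target. There are 200 camera calls.

## Task

The coffee tin has just been filled, and its two lids stand next to it, the inner lid clipped up inside the outer one. Lower the two lids together onto the tin and press them down until the inner lid is fully home in the mouth, then lift the outer lid straight off by itself, leaving the inner lid seated in the tin. Finish still holding the outer lid in the gripper, level and a good hand's breadth (at least 8 cm) above the inner lid, right over the tin, so that I can lay the coffee spoon on the inner lid; do not disturb the other things, and leave the tin where it stands.

Things in the scene. Friction and masses are not known exactly. Their poses are not given: they have to be found in the camera images.
- tin: Open rectangular pale grey enamelled coffee tin with a steel neck and rounded corners, loose on the table, about 0.8 kg, brown coffee beans in it up to 67 mm: body 120 mm along its x, 84 mm along its y, shoulder at 82 mm, above it a neck 110 x 74 mm; rim at 95 mm. Origin: centre of the underside; x along the long side, z up. A half turn makes no difference.
- tin_rim (a point): Centre of the tin's mouth at the height of its rim, 95 mm above the tin's underside; axes as the tin's. The mouth is 104 x 68 mm inside, with four black rubber sealing lips just below the rim that stand 4 mm inwards and give way to a push.
- outer_lid: Outer lid: deep enamelled slip-over cap, 120 (x) x 84 (y) x 36 mm tall, 0.22 kg, with an upright wooden grip bar on top. Origin: centre of the skirt's lower edge, z up. At the start the nested lids stand on the table on the inner lid's foot, this lower edge 4 mm above the table. Fully on the tin, the lower edge is 12 mm below the tin's rim. The skirt is 115 x 79 mm inside and slips over the neck.
- outer_grip (a point): Middle of the outer lid's wooden grip bar, 53 mm above the lid's lower edge, axes as the lid's. The bar is 64 mm long (along x), 12 mm wide (along y) and 28 mm tall: it stands on the flat lid top (36 mm above the lower edge) and ends at 64 mm. Take it from above, fingers closing along y.
- inner_lid: Inner lid, bare steel, 0.14 kg: flange 112 x 76 x 3 mm, below it a tapered push-in plug, 100 x 64 mm at its widest, 90 x 54 mm at its foot, 16 mm deep; on top a bar knob 32 x 16 mm ending 16 mm above the origin. Origin: centre of the underside of the flange, which lies on the tin's rim (at point tin_rim) when the lid is fully home; x along the long side, z up.
- inner_seat (a point): Point of the outer lid, 12 mm above its lower edge, where the inner lid's origin lies while nested (same axes). A spring clip under the outer lid's ceiling holds the inner lid's knob: it carries that lid, and lets go when pulled with about 5 to 7 N.
- inner_knob_top (a point): Centre of the top of the inner lid's knob. Pressing the inner lid into the seal takes a push of about 12 N (10 to 15) through the outer lid; once home the seal holds it with 11 N or more, more than the clip does, so that a straight pull takes the outer lid off alone. If it is not pressed home, it comes up again with the outer lid.
- mug: Mug, 92 x 127 x 93 mm, bystander at the left. Origin: centre of the underside.
- kitchen_timer: Round kitchen timer, 69 mm wide, 54 mm tall, bystander on the right. Origin: underside.
- lemon: Lemon, 77 x 51 mm, bystander. Origin: underside at the start.
- peach: Peach, 65 mm, bystander. Origin: underside at the start.
- onion: Red onion, 84 mm wide, 82 mm tall, bystander. Origin: underside.
- coffee_spoon: Small steel coffee spoon, 95 mm long, lying on the table, bystander. Origin: under its middle.
There are look-alikes about, which are no part of the job. What is shaped like the outer_lid but purple is not meant.

How it is judged:
On the way, in this order (a step that is already met when the one before it is completed fails the run):
1. the two lids are lifted off the table together, the inner lid nested in the outer one (distance between inner_lid and inner_seat below 0.006 m and angle between the z axis of inner_lid and the z axis of outer_lid, either way round below 0.06 rad and height (world z) of outer_lid above 0.03 m and height (world z) of inner_lid above 0.042 m and contact force between inner_lid and tin below 0.05 N), for 0.2 s.
2. both lids are fully down on the tin: inner lid home, outer lid over it (z of inner_lid in the frame of tin_rim between -0.003 and 0.002 m and horizontal distance between inner_lid and tin_rim below 0.004 m and angle between the z axis of inner_lid and the z axis of tin, either way round below 0.03 rad and distance between inner_lid and inner_seat below 0.006 m and angle between the z axis of inner_lid and the z axis of outer_lid, either way round below 0.06 rad), for 0.2 s.
At the end, for the whole second after the job is handed in: Still holding: outer lid in the fingers, still, level (0.2 rad), lower edge 80 mm or more above the inner lid's flange, within 60 mm of over the tin, touching neither tin nor inner lid. Inner lid home: within 2 mm in height, 4 mm sideways, 0.03 rad. Tin upright, moved under 40 mm (z of inner_lid in the frame of tin_rim between -0.003 and 0.002 m and horizontal distance between inner_lid and tin_rim below 0.004 m and angle between the z axis of inner_lid and the z axis of tin, either way round below 0.03 rad and z of outer_lid in the frame of inner_lid above 0.08 m and horizontal distance between outer_lid and tin below 0.06 m and angle between outer_lid's own z axis and vertical below 0.2 rad and contact force between the fingers and outer_lid above 1 N and contact force between outer_lid and tin below 0.05 N and contact force between outer_lid and inner_lid below 0.05 N and linear speed of outer_lid below 0.03 m/s and linear speed of inner_lid below 0.02 m/s and angle between tin's own z axis and vertical below 0.03 rad and distance of tin from where it was at the start of the episode below 0.04 m); the arm keeps its last pose, push and grip.
It fails at once if a bystander is pushed away (more than 30 mm) (distance of any of mug, kitchen_timer, lemon, peach, onion, coffee_spoon from where it was at the start of the episode above 0.03 m).
It fails at once if the tin is shoved more than 60 mm, tipped over or lifted (angle between tin's own z axis and vertical above 0.25 rad or distance of tin from where it was at the start of the episode above 0.06 m).
It also fails if it takes over 45 s, if anything falls off the work surface, if the arm or the gripper's body presses on something with over 40 N, if the wrist force passes 120 N, or if a joint passes its speed limit or range.

## Working session

There is one attempt and no reset: what is moved stays moved. The work goes in short steps, Python scripts to look and compute and a tool call to move; the robot and the scene stay as the last step left them, time stands still between calls to the robot, and variables do not carry over. Pictures are saved under pics/ and viewed, at most 10 in all, crops included, and the job is handed in when it is done.

Besides the shell and the picture viewer there is one more tool, called after "Call:" by a JSON object that holds its "api" and its "payload", one argument or row to a line. carry_out: Moves the arm, as the interface text tells. Its arguments: {"type":"object","properties":{"plan":{"type":"array","items":{"type":"array"}}},"required":["plan"]}

```bash
ls; mkdir -p pics
python3 - <<'E'
from plant import sense,get_image
import cv2,numpy as np
s=sense();print(s)
for n in["scene","side","wrist"]:
    d=get_image(n);cv2.imwrite(f"pics/{n}0.png",d["img"][:,:,::-1]);print(n,{k:v for k,v in d.items() if k!="img"})
a=[cv2.imread(f"pics/{n}0.png") for n in["scene","side"]]
E
```

```text
pics
{'t': 0.0, 'q': array([ 1.07085707e+00,  8.80275413e-02,  1.37229935e+00,  2.58661799e-05,
        1.68353813e+00, -1.03097201e-01]), 'qd': array([-1.50639267e-03,  1.05854410e-05, -1.68010451e-03, -1.83770403e-03,
        8.67412331e-05, -1.01930891e-04]), 'effort': array([ 1.80347015e-04, -3.51857507e+01, -3.13275933e+01, -1.48929271e-04,
        1.04699837e-02,  1.10589630e-05]), 'ee_pos': array([0.21235567, 0.50685832, 0.24407652]), 'eef_rot': array([-0.61913306, -3.07926506,  0.00339566]), 'force': array([-0.73979608,  0.01563407,  0.14648747]), 'torque': array([0.0118154 , 0.00745699, 0.02331454]), 'gripper_force': 0.0, 'width': 0.08565357527162383}
scene {'fovy': 42.38413139087798, 'cx': 252.52242230544726, 'cy': 193.8564340743468, 'eye': array([-0.31310978, -0.82220224,  0.65743871]), 'attitude': array([ 1.0909229 , -0.41720427, -0.67960695])}
side {'fovy': 46.15590724535535, 'cx': 255.42854104200094, 'cy': 189.89339390013794, 'eye': array([0.56250033, 1.27548278, 0.74670246]), 'attitude': array([-0.01176375,  1.60012882,  2.68509251])}
wrist {'fovy': 59.18035523888952, 'cx': 251.76622792418942, 'cy': 198.04896470228033, 'eye': array([0.14658321, 0.53537365, 0.37298735]), 'attitude': array([-0.25231437, -0.16658783,  1.16499119])}
```

View pics/scene0.png

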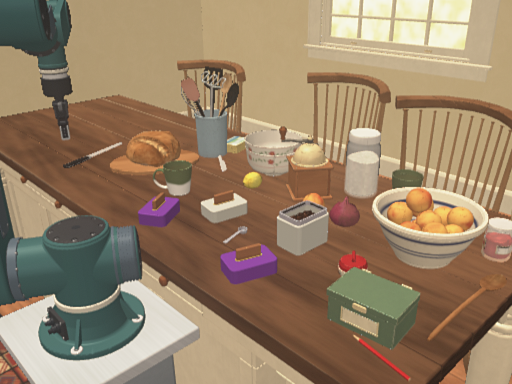

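View pics/side0.png

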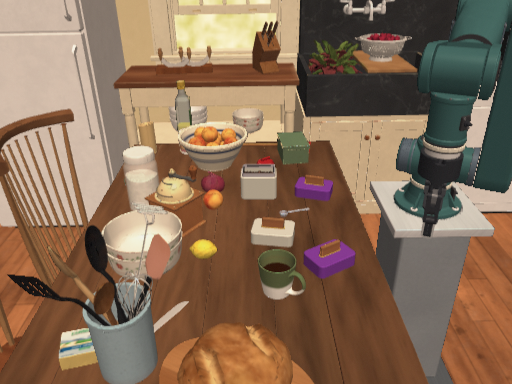

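The scene view shows the white lids at about (223,207) with the brown bar at (223,198), and the tin at (302,227). In the side view the lids are at (272,232) and the tin at (258,181). The purple caps are the decoys.

```bash
cat > h.py <<'E'
import numpy as np,cv2
from plant import sense,get_image
from scipy.spatial.transform import Rotation as R
def ray(d,uv):
    uv=np.atleast_2d(uv).astype(float);h=d["img"].shape[0];f=h/2/np.tan(np.radians(d["fovy"])/2)
    c=np.c_[(uv[:,0]-d["cx"])/f,-(uv[:,1]-d["cy"])/f,-np.ones(len(uv))]
    return R.from_rotvec(d["attitude"]).apply(c)
def plane(d,uv,z):
    r=ray(d,uv);return d["eye"]+r*((z-d["eye"][2])/r[:,2])[:,None]
def proj(d,P):
    f=d["img"].shape[0]/2/np.tan(np.radians(d["fovy"])/2)
    c=R.from_rotvec(d["attitude"]).inv().apply(np.atleast_2d(P)-d["eye"])
    return np.c_[d["cx"]-f*c[:,0]/c[:,2],d["cy"]+f*c[:,1]/c[:,2]]
def tri(d1,p1,d2,p2):
    a,b=ray(d1,p1)[0],ray(d2,p2)[0];t=np.linalg.lstsq(np.c_[a,-b],d2["eye"]-d1["eye"],rcond=None)[0]
    P,Q=d1["eye"]+a*t[0],d2["eye"]+b*t[1];return (P+Q)/2,np.linalg.norm(P-Q)
E
python3 - <<'E'
from h import *
S,T=get_image("scene"),get_image("side")
print("bar",tri(S,(223,198),T,(273,226)))
print("tin",tri(S,(303,212),T,(258,170)))
c=lambda d,x,y:cv2.resize(d["img"][y:y+75,x:x+100,::-1],(400,300),interpolation=cv2.INTER_CUBIC)
cv2.imwrite("pics/c1.png",np.vstack([np.hstack([c(S,175,170),c(S,255,190)]),np.hstack([c(T,225,195),c(T,210,140)])]))
E
```

```text
bar (array([0.51357485, 0.19691671, 0.04653436]), np.float64(0.003427314654361113))
tin (array([ 0.55003714, -0.08131934,  0.08776707]), np.float64(0.0006322578291303169))
```

View pics/c1.png

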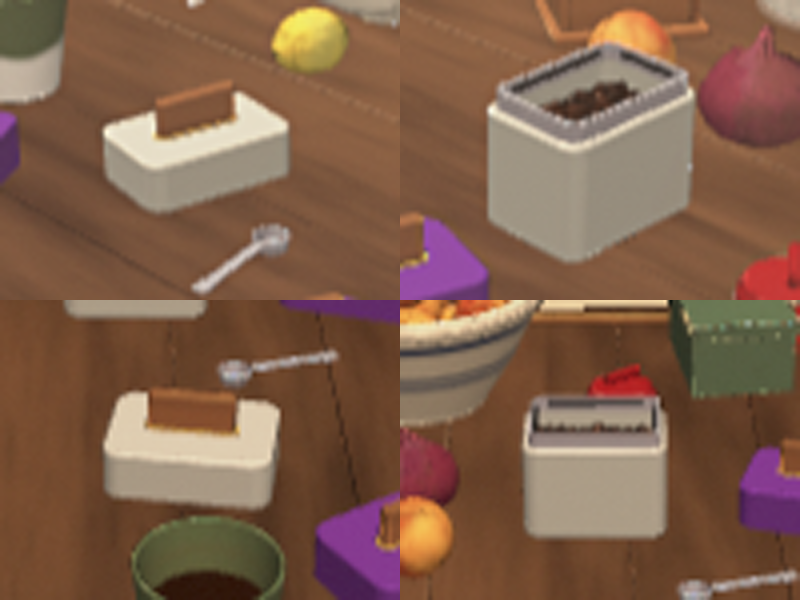

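The crops show the lids square-on with the bar clear, the tin open, and the mug near the lids (side view, lower left).

Run:
```python
from h import *
S,T=get_image("scene"),get_image("side")
def ln(d,pts,z):
    P=plane(d,pts,z);print(np.round(P,4).tolist(),'mid',P.mean(0).round(4),'yaw',np.degrees(np.arctan2(*(P[-1]-P[0])[[1,0]])).round(1),'len',np.linalg.norm(P[-1]-P[0]).round(4))
print("bar top");ln(S,[(213.9,195.5),(233.3,191)],.068);ln(T,[(262.5,217.3),(284,218.5)],.068)
print("tin rim scene corners L,far,R,near");ln(S,[(279,214.5),(306,201.3)],.095);ln(S,[(327.5,207.5),(300,222)],.095)
print("tin side near rim edge");ln(T,[(241.5,174.5),(275,174.5)],.095)
print("tin far");ln(T,[(242.5,164.5),(274.5,164.5)],.095)
s=sense();print(R.from_rotvec(s['eef_rot']).as_matrix().round(3))
print("mug,lemon,spoon",plane(S,[(177,190),(252,182),(235,236)],0).round(3))
```

```text
bar top
[[0.4795, 0.1933, 0.068], [0.5392, 0.1774, 0.068]] mid [0.5094 0.1853 0.068 ] yaw -15.0 len 0.0617
[[0.5416, 0.1856, 0.068], [0.481, 0.1941, 0.068]] mid [0.5113 0.1898 0.068 ] yaw 172.1 len 0.0612
tin rim scene corners L,far,R,near
[[0.4859, -0.0577, 0.095], [0.5913, -0.0549, 0.095]] mid [ 0.5386 -0.0563  0.095 ] yaw 1.5 len 0.1054
[[0.602, -0.1183, 0.095], [0.4929, -0.1215, 0.095]] mid [ 0.5475 -0.1199  0.095 ] yaw -178.3 len 0.1091
tin side near rim edge
[[0.6044, -0.0357, 0.095], [0.4958, -0.0314, 0.095]] mid [ 0.5501 -0.0335  0.095 ] yaw 177.8 len 0.1087
tin far
[[0.6024, -0.1117, 0.095], [0.4939, -0.1073, 0.095]] mid [ 0.5481 -0.1095  0.095 ] yaw 177.7 len 0.1086
[[-0.922  0.386 -0.   ]
 [ 0.386  0.922 -0.   ]
 [ 0.    -0.    -1.   ]]
mug,lemon,spoon [[0.513 0.43  0.   ]
 [0.731 0.303 0.   ]
 [0.445 0.067 0.   ]]
```

Call:
{"api": "carry_out", "payload": {
  "plan": [
    [[-0.11, -0.049, 0], [0, 0, 0], -1],
    [[-0.11, -0.049, 0], [0, 0, 0], -1],
    [[-0.11, -0.049, 0], [0, 0, 0], -1],
    [[-0.11, -0.049, 0], [0, 0, 0], -1],
    [[-0.11, -0.049, 0], [0, 0, 0], -1],
    [[-0.11, -0.049, 0], [0, 0, 0], -1],
    [[-0.11, -0.049, 0], [0, 0, 0], -1],
    [[-0.11, -0.049, 0], [0, 0, 0], -1],
    [[-0.11, -0.049, 0], [0, 0, 0], -1],
    [[-0.11, -0.049, 0], [0, 0, 0], -1],
    [[-0.11, -0.049, 0], [0, 0, 0], -1],
    [[-0.11, -0.049, 0], [0, 0, 0], -1]
  ]
}}

```text
t: 1.55
ee_pos: [0.5105, 0.1903, 0.2454]
eef_rot: [0.619, 3.08, 0.001]
force: [0.5, -0.8, 0.6]
width: 0.0849
gripper_force: 0.0
```

Call:
{"api": "carry_out", "payload": {
  "plan": [
    [[0, 0, 0], [0, 0, -0.97], -1],
    [[0, 0, 0], [0, 0, -0.97], -1],
    [[0, 0, 0], [0, 0, -0.97], -1],
    [[0, 0, 0], [0, 0, 0], -1],
    [[0, 0, 0], [0, 0, 0], -1]
  ]
}}

```text
t: 2.05
ee_pos: [0.5096, 0.1915, 0.2453]
eef_rot: [0.306, 3.127, 0.0]
force: [0.4, 0.1, 0.2]
width: 0.0853
gripper_force: 0.0
```

Run:
```python
from h import *
W=get_image("wrist");s=sense();print(s['t'],s['ee_pos'],s['force']);M=R.from_rotvec(s['eef_rot']).as_matrix();print(M.round(4))
cv2.imwrite("pics/w1.png",W["img"][:,:,::-1])
print("expected bar",proj(W,[[.4789,.192,.068],[.541,.184,.068]]))
hsv=cv2.cvtColor(W["img"],cv2.COLOR_RGB2HSV)
m=((hsv[...,1]<60)&(hsv[...,2]>150)).astype(np.uint8)
for c in cv2.findContours(m,0,2)[0]:
    if cv2.contourArea(c)>800: print(cv2.contourArea(c),cv2.minAreaRect(c))
```

```text
2.1 [0.50957884 0.19159318 0.24531128] [-0.30657749  0.2117254   0.03286769]
[[-9.811e-01  1.935e-01  0.000e+00]
 [ 1.935e-01  9.811e-01  1.000e-04]
 [-0.000e+00  1.000e-04 -1.000e+00]]
expected bar [[244.63388045 146.44848589]
 [249.45566528 212.0182719 ]]
9210.0 ((251.85317993164062, 172.598876953125), (116.39918518066406, 84.3000717163086), 88.78113555908203)
```

View pics/w1.png

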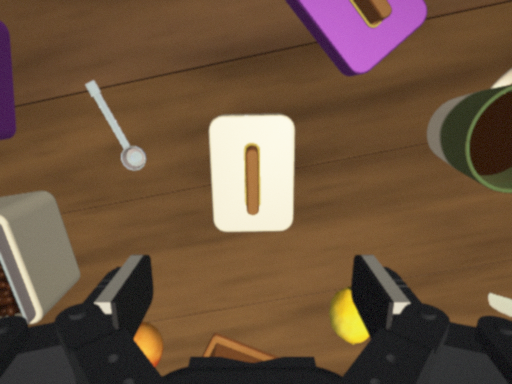

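The wrist view shows the lid centred near (252,173) with the bar from (252,143) to (252,215). The fingers are clear of the mug.

```bash
cat >> h.py <<'E'
def rect(W,z):
    hsv=cv2.cvtColor(W["img"],cv2.COLOR_RGB2HSV)
    m=((hsv[...,1]<60)&(hsv[...,2]>150)).astype(np.uint8)
    c=max(cv2.findContours(m,0,2)[0],key=cv2.contourArea)[:,0]
    P=plane(W,c,z)[:,:2]
    return cv2.minAreaRect((P*1000).astype(np.float32))
E
python3 - <<'E'
from h import *
W=get_image("wrist");s=sense();M=R.from_rotvec(s['eef_rot']).as_matrix()
print(rect(W,.04))
P=plane(W,[(252,143),(252,215)],.068);print(P,P.mean(0),np.degrees(np.arctan2(*(P[1]-P[0])[[1,0]])),np.linalg.norm(P[1]-P[0]))
print("tool yaw",np.degrees(np.arctan2(M[1,0],M[0,0])))
C=np.r_[P.mean(0)[:2],0.057];print(s['ee_pos'],"delta tool",M.T@(C-s['ee_pos']))
E
```

```text
((512.590576171875, 191.99615478515625), (83.21358489990234, 119.93820190429688), 80.00785064697266)
[[0.47713748 0.19916936 0.068     ]
 [0.54441952 0.18586245 0.068     ]] [0.5107785  0.19251591 0.068     ] -11.18746198130538 0.06858532533163075
tool yaw 168.8652420767306
[0.50955748 0.19163521 0.2453333 ] delta tool [-0.00102454  0.00108323  0.18833342]
```

Call:
{"api": "carry_out", "payload": {
  "plan": [
    [[-0.008, 0.003, 0], [0, 0, 0], -1],
    [[0, 0, 0.1], [0, 0, 0], -1],
    [[0, 0, 0.1], [0, 0, 0], -1],
    [[0, 0, 0.1], [0, 0, 0], -1],
    [[0, 0, 0.1], [0, 0, 0], -1],
    [[0, 0, 0.08], [0, 0, 0], -1],
    [[0, 0, 0.06], [0, 0, 0], -1],
    [[0, 0, 0.04], [0, 0, 0], -1],
    [[0, 0, 0.025], [0, 0, 0], -1],
    [[0, 0, 0.015], [0, 0, 0], -1],
    [[0, 0, 0], [0, 0, 0], -1],
    [[0, 0, 0], [0, 0, 0], -1]
  ]
}}

```text
t: 3.35
ee_pos: [0.5129, 0.1922, 0.0603]
eef_rot: [0.304, 3.125, 0.001]
force: [0.4, -0.1, 0.9]
width: 0.0855
gripper_force: 0.0
```

Call:
{"api": "carry_out", "payload": {
  "plan": [
    [[0, 0, 0], [0, 0, 0], 1],
    [[0, 0, 0], [0, 0, 0], 1],
    [[0, 0, 0], [0, 0, 0], 1],
    [[0, 0, 0], [0, 0, 0], 1],
    [[0, 0, 0], [0, 0, 0], 1],
    [[0, 0, 0], [0, 0, 0], 1],
    [[0, 0, 0], [0, 0, 0], 1],
    [[0, 0, 0], [0, 0, 0], 1],
    [[0, 0, 0], [0, 0, 0], 1],
    [[0, 0, 0], [0, 0, 0], 1]
  ]
}}

```text
t: 4.35
ee_pos: [0.5123, 0.1919, 0.0595]
eef_rot: [0.304, 3.127, -0.0]
force: [-0.5, -0.4, 2.7]
width: 0.011
gripper_force: 59.6
```

Call:
{"api": "carry_out", "payload": {
  "plan": [
    [[0, 0, -0.01], [0, 0, 0], 1],
    [[0, 0, -0.02], [0, 0, 0], 1],
    [[0, 0, -0.04], [0, 0, 0], 1],
    [[0, 0, -0.06], [0, 0, 0], 1],
    [[0, 0, -0.08], [0, 0, 0], 1],
    [[0, 0, -0.1], [0, 0, 0], 1],
    [[0, 0, -0.1], [0, 0, 0], 1],
    [[0, 0, -0.08], [0, 0, 0], 1],
    [[0, 0, -0.06], [0, 0, 0], 1],
    [[0, 0, -0.03], [0, 0, 0], 1],
    [[0, 0, 0], [0, 0, 0], 1],
    [[0, 0, 0], [0, 0, 0], 1]
  ]
}}

```text
t: 5.55
ee_pos: [0.5117, 0.1919, 0.2324]
eef_rot: [-0.304, -3.125, 0.001]
force: [0.4, -0.8, -5.0]
width: 0.0106
gripper_force: 58.9
```

Run:
```python
from h import *
s=sense();print(s['ee_pos'],s['force']);M=R.from_rotvec(s['eef_rot']).as_matrix();print("yaw",np.degrees(np.arctan2(M[1,0],M[0,0])))
W=get_image("wrist");S=get_image("side")
a=cv2.resize(S["img"],(400,300))[:,:,::-1];
print(proj(S,s['ee_pos']))
u,v=proj(S,s['ee_pos'])[0].astype(int)
x,y=u-70,v-30
b=cv2.resize(S["img"][y:y+105,x:x+140,::-1],(400,300))
cv2.imwrite("pics/w2.png",np.hstack([cv2.resize(W["img"],(400,300))[:,:,::-1],b]))
```

```text
[0.51171389 0.1918924  0.23244047] [ 0.36945576 -0.81897299 -4.96021245]
yaw 168.90591462916674
[[273.37242886 165.7394307 ]]
```

View pics/w2.png

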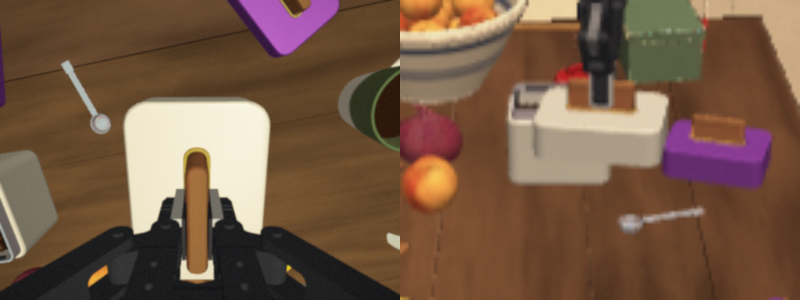

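The left panel shows the lid gripped symmetrically with the bar in the pads. The right panel shows both lids lifted and level. Next I move beside the tin and look at it with the wrist camera.

Call:
{"api": "carry_out", "payload": {
  "plan": [
    [[-0.026, -0.03, -0.011], [0, 0, 0], 1],
    [[-0.052, -0.063, -0.022], [0, 0, 0], 1],
    [[-0.052, -0.063, -0.022], [0, 0, 0], 1],
    [[-0.052, -0.063, -0.022], [0, 0, 0], 1],
    [[-0.052, -0.063, -0.022], [0, 0, 0], 1],
    [[-0.052, -0.063, -0.022], [0, 0, 0], 1],
    [[-0.026, -0.033, -0.011], [0, 0, 0], 1],
    [[0, 0, 0], [0, 0, -0.84], 1],
    [[0, 0, 0], [0, 0, -0.83], 1],
    [[0, 0, 0], [0, 0, -0.83], 1],
    [[0, 0, 0], [0, 0, 0], 1],
    [[0, 0, 0], [0, 0, 0], 1]
  ]
}}

```text
t: 6.85
ee_pos: [0.5821, 0.0626, 0.2725]
eef_rot: [-0.032, -3.141, -0.0]
force: [0.3, -0.2, -4.3]
width: 0.0111
gripper_force: 58.9
```

Run:
```python
from h import *
s=sense();print(s['ee_pos'],s['force']);M=R.from_rotvec(s['eef_rot']).as_matrix();print("yaw",np.degrees(np.arctan2(M[1,0],M[0,0])))
W=get_image("wrist")
cv2.imwrite("pics/w3.png",W["img"][:,:,::-1])
```

```text
[0.58205129 0.0626454  0.27248679] [ 0.3499992  -0.24324598 -4.33780883]
yaw 178.84433299051062
```

View pics/w3.png

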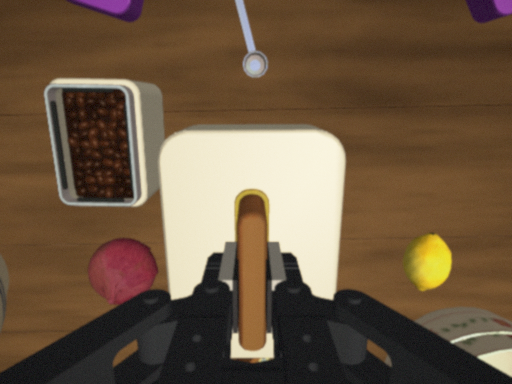

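The tin's rim spans about (46,82) to (138,205) on the left, and the lid's far edge is at row 127. I zoom on the rim.

Run:
```python
import cv2
i=cv2.imread("pics/w3.png")[70:215,35:175]
cv2.imwrite("pics/w3c.png",cv2.resize(i,None,fx=4,fy=4,interpolation=cv2.INTER_CUBIC))
```

```text
(no output)
```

View pics/w3c.png

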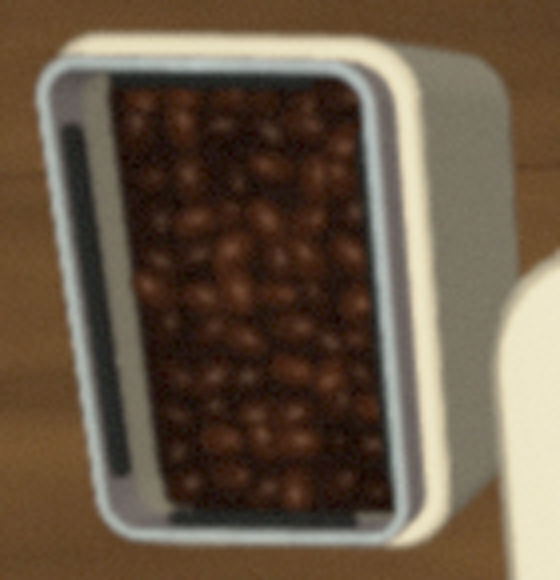

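```bash
cat > tin.py <<'E'
from h import *
W=get_image("wrist");s=sense();M=R.from_rotvec(s['eef_rot']).as_matrix();im=W["img"].astype(int)
m=((im[...,2]>im[...,0]+8)&(im[...,2]>110)).astype(np.uint8)
n,l,st,_=cv2.connectedComponentsWithStats(cv2.morphologyEx(m,cv2.MORPH_CLOSE,np.ones((3,3),np.uint8)))
k=max(range(1,n),key=lambda i:st[i,2]*st[i,3]*(st[i,0]<150)*(st[i,1]<200));print("bbox",st[k])
c=max(cv2.findContours((l==k).astype(np.uint8),0,1)[0],key=cv2.contourArea)[:,0]
P=plane(W,c,.095);r=cv2.minAreaRect((P[:,:2]*1000).astype(np.float32));print("rim",r)
print("corners",cv2.boxPoints(r).round(1).tolist())
print("tcp",s['ee_pos'],"tool yaw",np.degrees(np.arctan2(M[1,0],M[0,0])))
# lid top: cream pixels, columns' top edge and row side edges
zt=s['ee_pos'][2]-.0555+.036
cr=((im[...,0]>205)&(im[...,1]>195)).astype(np.uint8);cr[:,:162 if False else 0]=0
n,l,st,_=cv2.connectedComponentsWithStats(cr[:, :]);k=l[160,210];b=l==k
rows=range(180,230,5);L=np.array([[np.where(b[y])[0].min()-.5,y] for y in rows]);Rr=np.array([[np.where(b[y])[0].max()+.5,y] for y in rows])
T=np.array([[x,np.where(b[:,x])[0].min()-.5] for x in range(190,320,10)])
f=lambda p:(plane(W,p,zt)-s['ee_pos'])@M
l_,r_,t_=f(L),f(Rr),f(T)
print("lid tool-frame: y sides",l_[:,1].mean(),r_[:,1].mean(),"mid",(l_[:,1].mean()+r_[:,1].mean())/2,"x far",t_[:,0].mean())
ang=lambda p,a,b:np.degrees(np.polyfit(p[:,a],p[:,b],1)[0])
print("lid yaw in tool (deg) sides",ang(l_,0,1),ang(r_,0,1),"far",-ang(t_,1,0))
E
python3 tin.py
```

```text
bbox [ 78   0  53  13 427]
rim ((436.2104797363281, -52.42703628540039), (41.85183334350586, 8.671998023986816), 88.8331527709961)
corners [[431.3999938964844, -73.30000305175781], [440.1000061035156, -73.4000015258789], [441.0, -31.600000381469727], [432.29998779296875, -31.399999618530273]]
tcp [0.58210032 0.06269503 0.27270565] tool yaw 178.86911992561045
lid tool-frame: y sides -0.04012795796337695 0.0416226704347792 mid 0.0007473562357011229 x far 0.05812062926637644
lid yaw in tool (deg) sides -0.3973626647818486 -0.477506120731288 far -0.5840346833316454
```

```bash
sed -i 's/^m=.*/m=((im[...,2]>=im[...,0]-2)\&(im[...,2]>115)).astype(np.uint8);m[:70]=0;m[:,160:]=0/' tin.py; python3 tin.py
```

```text
bbox [ 45  85  91 120 791]
rim ((549.7128295898438, -79.89425659179688), (72.30079650878906, 107.29576110839844), 87.83331298828125)
corners [[494.70001220703125, -114.0], [602.0, -118.0], [604.7000122070312, -45.79999923706055], [497.5, -41.70000076293945]]
tcp [0.58212509 0.06272373 0.27276058] tool yaw 178.87946898230706
lid tool-frame: y sides -0.04018627412781224 0.04163077725926726 mid 0.0007222515657275101 x far 0.058217715639492254
lid yaw in tool (deg) sides -0.3351408893004909 -0.09219596702414344 far -0.4009890401753246
```

Call:
{"api": "carry_out", "payload": {
  "plan": [
    [[0, 0, 0], [0, 0, 0.4], 1],
    [[0.013, -0.04, 0], [0, 0, 0], 1],
    [[0.015, -0.08, 0], [0, 0, 0], 1],
    [[0.015, -0.08, 0], [0, 0, 0], 1],
    [[0.015, -0.08, 0], [0, 0, 0], 1],
    [[0.015, -0.08, 0], [0, 0, 0], 1],
    [[0.015, -0.08, 0], [0, 0, 0], 1],
    [[0, -0.042, 0], [0, 0, 0], 1],
    [[0, 0, 0.1], [0, 0, 0], 1],
    [[0, 0, 0.1], [0, 0, 0], 1],
    [[0, 0, 0.08], [0, 0, 0], 1],
    [[0, 0, 0.02], [0, 0, 0], 1]
  ]
}}

```text
t: 8.2
ee_pos: [0.547, -0.0801, 0.179]
eef_rot: [-0.074, -3.134, -0.003]
force: [-0.2, -0.0, -3.9]
width: 0.0112
gripper_force: 58.9
```

Call:
{"api": "carry_out", "payload": {
  "plan": [
    [[0, 0, 0], [0, 0, 0], 1],
    [[0, 0, 0], [0, 0, 0], 1]
  ]
}}

```text
t: 8.4
ee_pos: [0.5499, -0.0807, 0.1846]
eef_rot: [0.074, 3.138, -0.001]
force: [0.2, -0.0, -3.2]
width: 0.0106
gripper_force: 58.9
```

Run:
```python
from h import *
s=sense();print(s['ee_pos'],s['force']);M=R.from_rotvec(s['eef_rot']).as_matrix();print("yaw",np.degrees(np.arctan2(M[1,0],M[0,0])))
S,T=get_image("scene"),get_image("side")
c=lambda d,x,y:cv2.resize(d["img"][y:y+125,x:x+82,::-1],None,fx=4.8,fy=4.8,interpolation=cv2.INTER_CUBIC)
cv2.imwrite("pics/c4.png",np.hstack([c(S,262,150),c(T,218,100)]))
```

```text
[ 0.54989529 -0.08068909  0.18463532] [ 0.22019195 -0.00915539 -3.23486596]
yaw 177.3102985842169
```

View pics/c4.png

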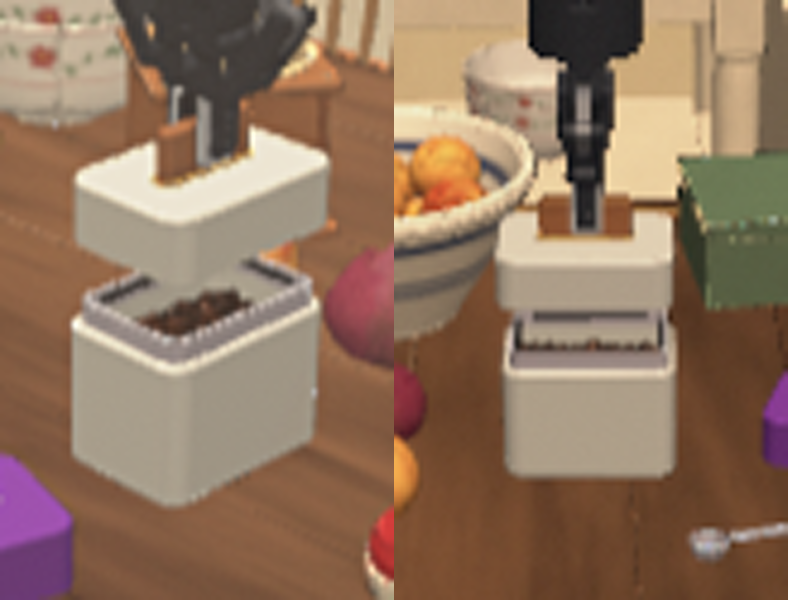

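The lid hangs level above the tin in both views and looks aligned. In the side view the lid spans columns 497–671 and the tin 505–674. I check that offset numerically.

Run:
```python
from h import *
T=get_image("side");S=get_image("scene")
im=T["img"].astype(int)
def yplane(d,uv,y):
    r=ray(d,uv);return d["eye"]+r*((y-d["eye"][1])/r[:,1])[:,None]
def edges(d,v,u0):
    g=d["img"][v].astype(float);k=(abs(g[:,0]-g[:,2])<50)&(g.sum(1)>330)
    a=u0
    while k[a]:a-=1
    b=u0
    while k[b]:b+=1
    return a+.5,b-.5
for v in (154,157,160,180,184,188,192,195):
    e=edges(T,v,256);P=yplane(T,[(e[0],v),(e[1],v)],-.038);print(v,e,"x",P[:,0].round(4),"mid",P[:,0].mean().round(4),"w",abs(np.diff(P[:,0])).round(4),"z",P[0,2].round(3))
s=sense();print(s['ee_pos'])
```

```text
154 (238.5, 275.5) x [0.6119 0.4944] mid 0.5531 w [0.1176] z 0.167
157 (239.5, 275.5) x [0.6091 0.4943] mid 0.5517 w [0.1148] z 0.156
160 (239.5, 275.5) x [0.6094 0.4942] mid 0.5518 w [0.1152] z 0.146
180 (240.5, 276.5) x [0.6084 0.4905] mid 0.5494 w [0.1179] z 0.074
184 (240.5, 275.5) x [0.6088 0.4936] mid 0.5512 w [0.1152] z 0.059
188 (240.5, 276.5) x [0.6093 0.4902] mid 0.5498 w [0.119] z 0.044
192 (240.5, 275.5) x [0.6097 0.4934] mid 0.5516 w [0.1163] z 0.029
195 (240.5, 275.5) x [0.6101 0.4934] mid 0.5517 w [0.1167] z 0.018
[ 0.54984862 -0.08064445  0.18471365]
```

Call:
{"api": "carry_out", "payload": {
  "plan": [
    [[0.004, 0, 0.02], [0, 0, 0], 1],
    [[0, 0, 0.03], [0, 0, 0], 1],
    [[0, 0, 0.03], [0, 0, 0], 1],
    [[0, 0, 0.018], [0, 0, 0], 1],
    [[0, 0, 0.01], [0, 0, 0], 1],
    [[0, 0, 0.01], [0, 0, 0], 1],
    [[0, 0, 0.007], [0, 0, 0], 1],
    [[0, 0, 0], [0, 0, 0], 1],
    [[0, 0, 0], [0, 0, 0], 1]
  ]
}}

```text
t: 9.5
ee_pos: [0.5483, -0.0807, 0.1464]
eef_rot: [0.074, 3.139, -0.001]
force: [-0.7, -1.0, 0.4]
width: 0.0104
gripper_force: 59.5
```

Call:
{"api": "carry_out", "payload": {
  "plan": [
    [[0, 0, 0.006], [0, 0, 0], 1],
    [[0, 0, 0.006], [0, 0, 0], 1],
    [[0, 0, 0.006], [0, 0, 0], 1],
    [[0, 0, 0.006], [0, 0, 0], 1],
    [[0, 0, 0], [0, 0, 0], 1],
    [[0, 0, 0], [0, 0, 0], 1]
  ]
}}

```text
t: 10.1
ee_pos: [0.5481, -0.0806, 0.1385]
eef_rot: [0.074, 3.14, -0.0]
force: [0.5, -1.5, 1.1]
width: 0.011
gripper_force: 59.7
```

Call:
{"api": "carry_out", "payload": {
  "plan": [
    [[0, 0, 0.004], [0, 0, 0], 1],
    [[0, 0, 0.004], [0, 0, 0], 1],
    [[0, 0, 0], [0, 0, 0], 1]
  ]
}}

```text
t: 10.4
ee_pos: [0.5481, -0.0806, 0.1384]
eef_rot: [0.074, 3.139, -0.001]
force: [-3.5, 0.3, 10.7]
width: 0.0106
gripper_force: 60.9
```

Call:
{"api": "carry_out", "payload": {
  "plan": [
    [[0, 0, 0.005], [0, 0, 0], 1],
    [[0, 0, 0.005], [0, 0, 0], 1],
    [[0, 0, 0], [0, 0, 0], 1],
    [[0, 0, 0], [0, 0, 0], 1],
    [[0, 0, 0], [0, 0, 0], 1]
  ]
}}

```text
t: 10.9
ee_pos: [0.5482, -0.0806, 0.1384]
eef_rot: [0.074, 3.137, -0.002]
force: [-9.3, 0.5, 20.2]
width: 0.0107
gripper_force: 62.4
```

Call:
{"api": "carry_out", "payload": {
  "plan": [
    [[0, 0, -0.008], [0, 0, 0], 1],
    [[0, 0, -0.008], [0, 0, 0], 1],
    [[0, 0, -0.008], [0, 0, 0], 1],
    [[0, 0, -0.008], [0, 0, 0], 1],
    [[0, 0, -0.01], [0, 0, 0], 1],
    [[0, 0, -0.015], [0, 0, 0], 1],
    [[0, 0, -0.02], [0, 0, 0], 1],
    [[0, 0, -0.03], [0, 0, 0], 1],
    [[0, 0, -0.03], [0, 0, 0], 1],
    [[0, 0, 0], [0, 0, 0], 1],
    [[0, 0, 0], [0, 0, 0], 1]
  ]
}}

```text
t: 12.0
ee_pos: [0.548, -0.0805, 0.1747]
eef_rot: [0.074, 3.139, -0.0]
force: [0.6, -0.2, -2.7]
width: 0.0109
gripper_force: 59.2
```

Run:
```python
from h import *
s=sense();print(s['ee_pos'],s['force'],s['t'])
S,T=get_image("scene"),get_image("side")
c=lambda d,x,y:cv2.resize(d["img"][y:y+125,x:x+82,::-1],None,fx=4.8,fy=4.8,interpolation=cv2.INTER_CUBIC)
cv2.imwrite("pics/c5.png",np.hstack([c(S,262,150),c(T,218,100)]))
```

```text
[ 0.54801825 -0.08048361  0.17469798] [ 0.55940433 -0.23931286 -2.65525748] 12.0
```

View pics/c5.png

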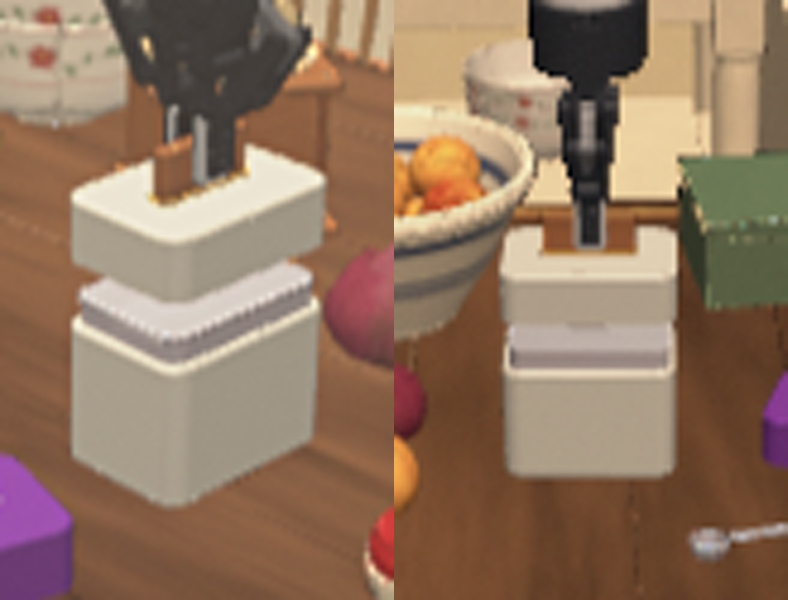

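The inner lid sits flat on the tin and the outer lid has come away alone. I raise it to about z = 0.27.

Call:
{"api": "carry_out", "payload": {
  "plan": [
    [[0, 0, -0.03], [0, 0, 0], 1],
    [[0, 0, -0.05], [0, 0, 0], 1],
    [[0, 0, -0.06], [0, 0, 0], 1],
    [[0, 0, -0.06], [0, 0, 0], 1],
    [[0, 0, -0.06], [0, 0, 0], 1],
    [[0, 0, -0.04], [0, 0, 0], 1],
    [[0, 0, -0.02], [0, 0, 0], 1],
    [[0, 0, 0], [0, 0, 0], 1],
    [[0, 0, 0], [0, 0, 0], 1],
    [[0, 0, 0], [0, 0, 0], 1],
    [[0, 0, 0], [0, 0, 0], 1]
  ]
}}

```text
t: 13.2
ee_pos: [0.5474, -0.0804, 0.2688]
eef_rot: [-0.074, -3.139, -0.001]
force: [0.2, -0.8, -2.8]
width: 0.0109
gripper_force: 59.2
```

Run:
```python
from h import *
s=sense();print(s['ee_pos'],s['force'],s['t'],s['gripper_force'],abs(s['qd']).max())
S,T=get_image("scene"),get_image("side")
c=lambda d,x,y:cv2.resize(d["img"][y:y+125,x:x+82,::-1],None,fx=4.8,fy=4.8,interpolation=cv2.INTER_CUBIC)
cv2.imwrite("pics/c6.png",np.hstack([c(S,262,135),c(T,218,85)]))
```

```text
[ 0.54743532 -0.08036839  0.26876689] [ 0.15740164 -0.75637149 -2.77855842] 13.2 59.217714965343475 0.00509944211542701
```

View pics/c6.png

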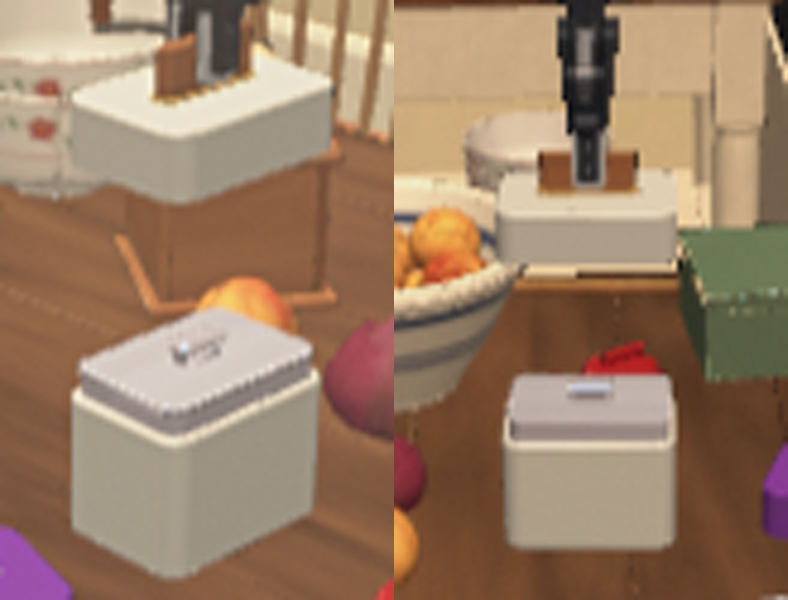

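The inner lid is seated with its knob in view, and the outer lid is level about 118 mm above it.

```bash
python3 -c "
from plant import job
print(job.job_done())"
```

```text
the job is handed in; nothing more can be done
None
```

The job is handed in, with no verdict shown: the inner lid was pressed home and stays seated in the tin, and the gripper holds the outer lid level about 12 cm above it, right over the tin.

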